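# Ease an over-tightened ratchet clamp and re-clamp a dental model click by click

### The job

The ratchet clamp holds the plaster dental model far too hard. Free the pawl with the yellow release slide, wind the black knob all the way back to its stop, and set the slide home again so that the pawl is engaged; then tighten the knob one click at a time and stop one click after the first click on which you feel the jaw bear on the model, so that it is held lightly. Never force the knob back against the engaged pawl, keep off the model, leave the things standing around where they are, and finish with your hand off the clamp.

Things in the scene. Friction and masses are not known exactly. Their poses are not given: they have to be found in the camera images.
- clamp: red ratchet clamp screwed to the bench, base plate 110 x 320 x 6 mm. Origin on the knob's vertical axis, at table height. y runs along the plate from the knob to the fixed jaw, z up; the plate spans x -55 to 55, y -140 to 180 mm. Within 60 mm of the axis nothing but the knob is higher than 38 mm; the jaws and the model reach 42 mm at most
- knob (a joint): angle of the knob, rad: 0 at its back stop, growing clockwise seen from above (tightening), up to 2.5. Dry friction about 0.04 N m, plus 0.12 N m per rad/s, plus up to 0.1 N m while the pawl climbs a tooth (none just after a click). With the pawl freed it turns back by itself while the jaw presses hard; from there it must be turned by hand and stays where it is left
- knob_grip (a point): on the knob axis, 76 mm above the table, inside the black grip bar of the knob: bar 52 mm long, 14 mm thick, z = 56 to 90 mm. At knob 0 the bar lies along the clamp's x axis, white mark at the +x end; bar direction = clamp x axis turned clockwise by the knob's angle. Its own x axis is the bar's direction
- release (a joint): travel of the release slide in m: 0 = pawl engaged, 0.03 = pawl held free; it moves along the clamp's +x axis from 0 to 0.03, takes about 3 N (up to 12 N while a loaded tooth leans on the pawl), stays where it is left; the pawl is clear of the teeth above 0.02
- release_top (a point): top centre of the yellow upright tab of the release slide, 70 mm above the table: tab 12 mm thick along clamp x, 26 mm along clamp y, standing up from z = 10 mm; at clamp x = 0 to 30 mm (the slide's travel), y = -114 mm
- pawl: small brass sprung pawl pointing at the ratchet wheel from the clamp's -y side, z = 24 to 34 mm; its rounded tip is the part pawl_c0. Origin where the clamp's is when it is engaged (moves along clamp -y by 9.5 mm when freed)
- model: plaster dental model, loose, 62 (x) x 44 (y) x 29 mm tall, cream base with teeth on it, about 150 g, standing on the clamp plate between the jaws. Origin under its centre
- fixed_jaw: red fixed jaw, 70 (x) x 14 (y) x 36 mm tall, standing on the clamp plate; its place along the plate differs by some mm from case to case. Origin under its centre
- spare_model: smaller plaster model standing loose beside the clamp, 56 x 40 x 26 mm, leave alone. Origin under its centre
- wax_jar: amber jar with blue cap, 48 mm across, 50 mm tall, loose, leave alone. Origin under its centre
- mixing_bowl: green rubber mixing bowl, 80 mm across, 50 mm tall, loose, leave alone. Origin under its centre
- ratchet (a point): where the pawl meets the steel ratchet wheel under the knob: 46 mm from the axis on the clamp's -y side, 29 mm up. The wheel (20 teeth, 92 mm across, z = 24 to 34 mm) turns with the knob. Pawl engaged: no turning back; forward it clicks on passing 0.254, 0.568, 0.882, 1.197, 1.511, 1.825 rad and so on, and rests there or just past
- bed (a point): middle of the clamp's bed between the jaws, 6 mm above the table. Facing the fixed jaw is a black rubber pad on a spring, driven 10.2 mm per rad of knob. Where it first bears on the model differs: between just before the first and just before the fourth click from the stop. From there the load grows 15 N per rad (about 5 N a click), 0.15 N m of knob torque per rad. Held lightly: 5 to 10 N
There are look-alikes about, which are no part of the job. Leave any blue, purple or turquoise look-alike of the model alone.

How it is judged:
By the outcome, as a careful person would: the job done as asked, in the order asked, and still so for the second after the job is handed in, with the robot touching nothing.
It also fails if it takes over 72 s, if anything falls off the work surface, if the arm or the gripper's body presses on something with over 40 N, if the wrist force passes 120 N, or if a joint passes its speed limit or range.

### The arm

A 7-joint arm with a two-finger parallel gripper is mounted at the origin on the work surface. World frame = base frame: x ahead of the robot, y to its left, z up, the work surface at z = 0. Lengths are in m, angles in rad, forces in N, time in s.
With the tool pointing down it reaches from about 0.375 to 0.925 m from the base axis. Payload 3.1 kg.
Tool frame: the origin (TCP) lies on the centre line of the jaws, within the pads' length; the fingertips stand ctrl.nose_length ahead of it and the grasp point (between the pads) lies 8 mm behind it (ctrl.nose_length is the distance from the TCP to the fingertips, in m); z points along the fingers, y is the line along which they close (so a half turn about z gives the same grasp; the last joint's range is limited). The gripper opens to 85 mm and grips with 20 to 120 N. Pads are 22 mm wide; open, the fingers measure 114 mm over their backs; the gripper's body (76 mm by 85 mm) begins 54 mm behind the grasp point. The pads swing forward as they close: fully open they stand 13 mm farther back than shut.
Start: joints at [-1.256, 0.383, 0.044, 1.598, -0.018, 1.161, -0.05], TCP at [0.261, 0.595, 0.242] pointing down, gripper open.
Joint ranges: [-2.61, 2.61], [-0.41, 2.15], [-1.48, 1.57], [0, 2.5], [-1.57, 4.71], [0.05, 1.97], [-2.85, 2.85]. Speed limits (rad/s): [2.79, 2.79, 3.14, 3.14, 3.14, 3.14, 3.14].

### API

Orientations are given as a 3x3 rotation matrix whose columns are the frame's x, y, z axes.
In Python, from workcell import get_obs, read_camera, ticket, ctrl gives the robot as it stands.
- The arm moves only by the shell command python3 -m inch 'ROWS' [OPENING] [FORCE]. ROWS is JSON, a list of rows, each a list of 2 entries, a list of its own where there are three numbers: the shift along the tool's x, y, z in m, then the turn about the tool's z in rad. A call has 1 to 5 rows; each row shifts and turns the commanded pose from where the row before left it, along the tool's axes as they then stand; what a row does not reach is not made up. A row lasts 1/12 s, in which the tool goes at most 41.7 mm and 7.16 degrees, less where a joint would pass 70% of its speed; a pose out of reach is approached as far as the arm can. A call is refused whole if a number of a shift passes 0.0417 or a number of a turn 0.125, either way. A call with a gripper value outside its range is refused whole. OPENING is the closure, from 0 (fully open) to 1 (shut), set as the call begins (- or left out, the last holds). The fingers move at their own pace and stop on an object; FORCE is the grip in N (left out, the last holds). Time passes only in rows, so rows that do not move let the fingers close. It gives the time, the measured TCP pose, the force, the opening and the grip force at its end, in the units of the state.
- get_obs(): the state, without advancing time (a new reading comes with each control period).
- read_camera(name): name is "side" or "top" or "wrist"; returns a dict with "image" (400x640x3 uint8, red, green, blue), "depth" (400x640 float32, m along the optical axis (not along the pixel's ray), 0 where there is no reading), "fx", "fy", "cx", "cy" (pixels), "eye" and "attitude" of the camera in the world; the wrist camera has in their place "hand_eye" (4x4, takes a point from camera to tool coordinates, whose origin is the TCP and whose axes are the flange's). Camera axes: x right, y up, looking along -z (the intrinsics and any distortion apply to the point x, -y, -z); pixel columns grow to the right and rows downward; lengths in m; the calibration is good to about 2 mm. A picture is of the moment at which its call begins: read the wrist's pose just before it.
- ticket.finish_job(): hands the job in; it is judged then, once.
The state is a dict: "time": time; "joint_positions": joint angles; "qvel": joint speeds; "tau": joint torques, N m; "tool_pos": TCP position; "tcp_rot": TCP orientation; "wrist_force": force on the tool from outside, world axes, zero at the start; "torque": the same for the moment, N m; "finger_gap": opening from 0.0 (shut) to 1.0 (fully open); "gripper_force": force on a finger pad.
Only numpy, scipy, OpenCV 4.12 (cv2) and the standard library are available. Lean on these libraries where they do the work, as an engineer would, in place of code of your own. Each camera call takes 0.05 s, during which the arm holds its last target. There are 200 camera calls.

## Working session

There is one attempt and no reset: what is moved stays moved. The work goes in short steps, Python scripts to look and compute and a shell command to move; the robot and the scene stay as the last step left them, time stands still between calls to the robot, and variables do not carry over. Pictures are saved under pics/ and viewed, at most 10 in all, crops included, and the job is handed in when it is done.

```bash
mkdir -p pics; ls; cat > h.py <<'E'
import numpy as np,cv2
from workcell import get_obs, read_camera, ticket, ctrl
def save(n,f):
    o=get_obs(); c=read_camera(n); cv2.imwrite(f'pics/{f}.png',c['image'][:,:,::-1]); 
    c['o']=o; np.save(f'pics/{f}.npy',c,allow_pickle=True); return c
def world(c,u,v,d=None,z=None):
    p=np.array([(u-c['cx'])/c['fx'],-(v-c['cy'])/c['fy'],-1.])
    if 'eye' in c: R=np.array(c['attitude']);t=np.array(c['eye'])
    else:
        H=np.array(c['hand_eye']);T=np.array(c['o']['tcp_rot']);R=T@H[:3,:3];t=T@H[:3,3]+np.array(c['o']['tool_pos'])
    if R.shape!=(3,3): print('att',R)
    r=R@p
    if z is not None: d=(z-t[2])/r[2]
    elif d is None: d=np.median(c['depth'][int(v)-1:int(v)+2,int(u)-1:int(u)+2])
    return t+r*d
E
python3 - <<'E'
from h import *
for n in('top','side','wrist'):
    c=save(n,n+'0');print(n,{k:v for k,v in c.items() if k not in('image','depth','o')})
print(get_obs(),ctrl.nose_length)
E
```

```text
pics
top {'fx': 488.6417669973759, 'fy': 488.6417669973759, 'cx': 321.7316269876392, 'cy': 211.24187374134826, 'eye': array([0.37980622, 0.05370411, 0.92686958]), 'attitude': array([[-0.01973024,  0.98607606, -0.16512033],
       [-0.99972154, -0.02159585, -0.00951068],
       [-0.01294417,  0.1648867 ,  0.98622757]])}
side {'fx': 426.8508105992366, 'fy': 426.8508105992366, 'cx': 320.80901017604316, 'cy': 195.3837066685376, 'eye': array([0.47529043, 0.51004693, 0.59195118]), 'attitude': array([[-0.99036251,  0.09220732, -0.10334361],
       [-0.13808445, -0.71508596,  0.68526254],
       [-0.01071334,  0.69292848,  0.72092673]])}
wrist {'fx': 352.79747711405724, 'fy': 352.79747711405724, 'cx': 323.2259958628618, 'cy': 200.99440561219043, 'hand_eye': array([[ 7.04576231e-04,  9.66280320e-01,  2.57491450e-01,
         6.46654554e-02],
       [ 9.99999636e-01, -5.56768764e-04, -6.46939054e-04,
        -9.87912776e-04],
       [-4.81761280e-04,  2.57491812e-01, -9.66280360e-01,
        -1.31479607e-01],
       [ 0.00000000e+00,  0.00000000e+00,  0.00000000e+00,
         1.00000000e+00]])
[... 160 characters left out ...]
.13967834e-03, -1.70657778e-03,  8.54523002e-04, -4.56631643e-03,
       -4.86205013e-04, -1.31818579e-03,  3.62667790e-05]), 'tau': array([ 2.30375954e-03, -4.34052658e+01,  1.02703840e+00, -2.49979305e+01,
        1.07408990e-02,  7.32737768e-03, -2.27987357e-05]), 'tool_pos': array([0.26048075, 0.59473815, 0.24118954]), 'tcp_rot': array([[-9.16014563e-01,  4.01144325e-01, -7.42442524e-04],
       [ 4.01144997e-01,  9.16012456e-01, -1.96776566e-03],
       [-1.09271429e-04, -2.10032911e-03, -9.99997788e-01]]), 'wrist_force': array([-0.96884559, -0.18721123, -0.22274659]), 'torque': array([-0.01151458,  0.06294945, -0.00611949]), 'gripper_force': 0.0, 'finger_gap': 0.9974569251731702} 0.011
```

View pics/top0.png

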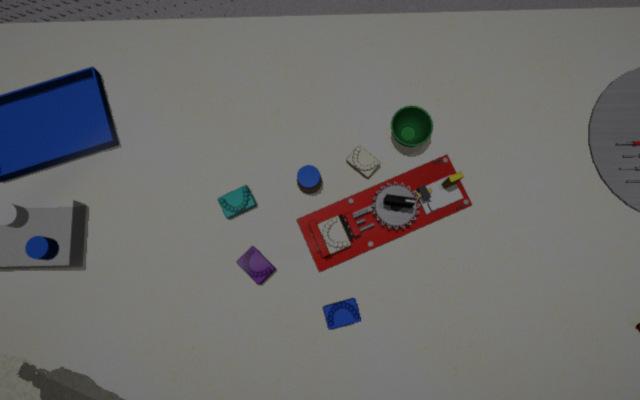

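View pics/side0.png

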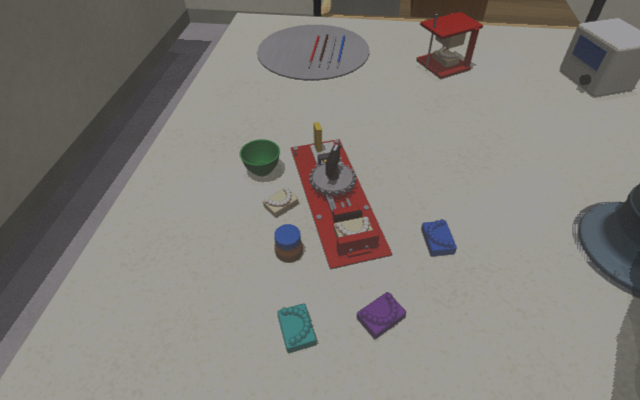

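Top shows the clamp from (298,222)/(320,270) to (445,156)/(470,206), with the knob at about (398,203), the yellow tab at about (453,180) and the fixed jaw at the left end. The side view agrees. I'll enlarge the clamp and locate it.

```bash
python3 - <<'E'
from h import *
c=np.load('pics/top0.npy',allow_pickle=True).item()
im=c['image'][140:280,290:480,::-1]
cv2.imwrite('pics/crop.png',cv2.resize(im,None,fx=4,fy=4,interpolation=cv2.INTER_CUBIC))
h=cv2.cvtColor(c['image'],cv2.COLOR_RGB2HSV)
m=(((h[...,0]<8)|(h[...,0]>172))&(h[...,1]>150)&(h[...,2]>60)).astype(np.uint8)
m[:, :280]=0;m[:,500:]=0
# plate-level red points in the world
vs,us=np.nonzero(m)
P=np.array([world(c,u,v) for u,v in zip(us,vs)])
k=(P[:,2]<.016)&(P[:,2]>-.01);Q=np.array([world(c,u,v,z=.006)[:2] for u,v in zip(us[k],vs[k])])
r=cv2.minAreaRect((Q*1000).astype(np.float32));print(r,cv2.boxPoints(r))
h2=(h[...,0]>22)&(h[...,0]<34)&(h[...,1]>150)&(h[...,2]>60);h2[:,:420]=0;h2[:,500:]=0
vs,us=np.nonzero(h2);P=np.array([world(c,u,v) for u,v in zip(us,vs)]);P=P[(P[:,2]>.06)&(P[:,2]<.09)];print('tab',len(P),np.median(P,0),P.min(0),P.max(0))
E
```

```text
((530.2962646484375, -55.91783142089844), (108.00033569335938, 316.6064147949219), 22.411806106567383) [[ 420.02002    69.840195]
 [ 540.7297   -222.85216 ]
 [ 640.5725   -181.67586 ]
 [ 519.86285   111.016495]]
tab 82 [ 0.58079611 -0.17944979  0.06888221] [ 0.57365188 -0.1918875   0.06573069] [ 0.58982412 -0.16817688  0.07059143]
```

View pics/crop.png

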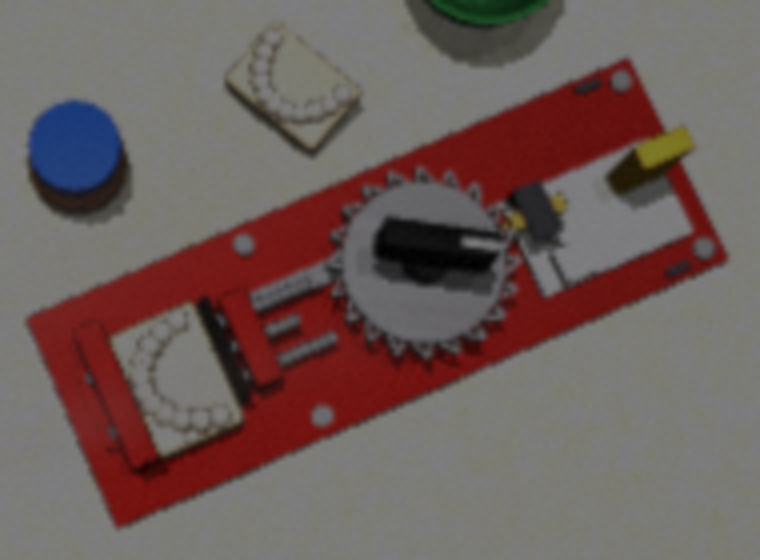

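The clamp origin is about (0.538, -0.074) with its x axis at azimuth 22.4°, and the slide is engaged at s≈0. I'm moving over the tab, then looking with the wrist camera.

```bash
python3 -m inch '[[[-0.0288,-0.0277,0],0],[[-0.0288,-0.0277,0],0],[[-0.0288,-0.0277,0],0],[[-0.0288,-0.0277,0],0],[[-0.0288,-0.0277,0],0]]' 0.45 60
python3 -m inch '[[[-0.0288,-0.0277,0],0],[[-0.0288,-0.0277,0],0],[[-0.0288,-0.0277,0],0],[[-0.0288,-0.0277,0],0],[[-0.0288,-0.0277,0],0]]' >/dev/null
python3 -m inch '[[[-0.0288,-0.0277,0],0],[[-0.0288,-0.0277,0],0],[[-0.0288,-0.0277,0],0],[[-0.0288,-0.0277,0],0],[[-0.0288,-0.0277,0],0]]' >/dev/null
python3 -m inch '[[[-0.0288,-0.0277,0],0],[[-0.0288,-0.0277,0],0],[[-0.0288,-0.0277,0],0],[[-0.0288,-0.0277,0],0],[[-0.0288,-0.0277,0],0]]' 
python3 -m inch '[[[0,0,0],0.12],[[0,0,0],0.12],[[0,0,0],0.12],[[0,0,0],0.12],[[0,0,0],0.12]]' >/dev/null
python3 -m inch '[[[0,0,0],0.12],[[0,0,0],0.05],[[0,0,0],0]]'
cat >> h.py <<'E'
A=np.radians(22.41);X=np.array([np.cos(A),np.sin(A),0]);Y=np.array([-np.sin(A),np.cos(A),0]);O=np.array([.5379,-.0744,0])
def cl(p): d=np.asarray(p)-O; return np.round([d@X,d@Y,d[2]],4)
def go(tx,ty,tz,az=None):  # clamp target -> tool shift
    o=get_obs();R=np.array(o['tcp_rot']);w=O+tx*X+ty*Y+np.array([0,0,tz])-o['tool_pos']
    print('TCP clamp',cl(o['tool_pos']),'shift',np.round(R.T@w,4),'xaz',np.degrees(np.arctan2(R[1,0],R[0,0])).round(2),'q7',o['joint_positions'][6].round(3),'t',o['time'],'F',np.round(o['wrist_force'],1),'M',np.round(o['torque'],3),'gap',round(o['finger_gap'],3),o['gripper_force'])
    if az is not None: print('turn',np.radians((np.degrees(np.arctan2(R[1,0],R[0,0]))-az+180)%360-180))
E
python3 - <<'E'
from h import *
go(0,-.114,.063,112.41)
c=save('wrist','w1')
E
```

```text
time: 0.57
tool_pos: [0.3373, 0.4087, 0.2418]
tcp_rot: [[-0.916, 0.401, -0.0], [0.401, 0.916, -0.001], [0.0, -0.001, -1.0]]
wrist_force: [0.5, 0.2, 0.8]
finger_gap: 0.551
gripper_force: 0.0
time: 1.82
tool_pos: [0.5664, -0.1447, 0.2421]
tcp_rot: [[-0.916, 0.401, -0.0], [0.401, 0.916, 0.0], [0.0, 0.0, -1.0]]
wrist_force: [0.7, 0.8, -0.0]
finger_gap: 0.552
gripper_force: 0.0
time: 2.48
tool_pos: [0.5658, -0.1428, 0.2418]
tcp_rot: [[-0.378, 0.926, -0.001], [0.926, 0.378, -0.0], [0.0, -0.001, -1.0]]
wrist_force: [-0.5, -0.4, -0.0]
finger_gap: 0.548
gripper_force: 0.0
TCP clamp [-0.0003 -0.0739  0.2418] shift [-0.0401  0.0006  0.1788] xaz 112.2 q7 0.771 t 2.4833 F [-0.5 -0.4 -0. ] M [0.049 0.054 0.017] gap 0.548 0.0
turn -0.003583066304995479
```

View pics/w1.png

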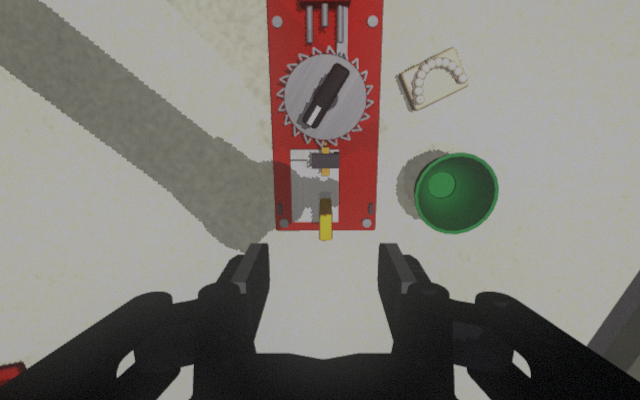

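The wrist view shows the tab's top at about (325,205–240), the bar running from (342,68) to the white end at (313,118), and the bowl at (456,192), well clear of a half-open gripper.

```bash
python3 - <<'E'
from h import *
c=np.load('pics/w1.npy',allow_pickle=True).item()
h=cv2.cvtColor(c['image'],cv2.COLOR_RGB2HSV)
m=(h[...,0]>20)&(h[...,0]<35)&(h[...,1]>130);m[:,:300]=0;m[:,350:]=0;m[:190]=0
vs,us=np.nonzero(m);P=np.array([cl(world(c,u,v)) for u,v in zip(us,vs)]);P=P[P[:,2]>.063];print('tab',P.min(0),P.max(0),np.median(P,0))
a=h[...,2]<70;a[:50]=0;a[130:]=0;a[:,:280]=0;a[:,370:]=0
vs,us=np.nonzero(a);P=np.array([cl(world(c,u,v)) for u,v in zip(us,vs)]);P=P[(P[:,2]>.08)&(P[:,2]<.1)];print('bar',len(P),P.min(0),P.max(0),P.mean(0))
r=cv2.minAreaRect((P[:,:2]*1000).astype(np.float32));print(r)
for u,v in [(456,192),(497,192),(313,118)]:print(cl(world(c,u,v)))
E
python3 -m inch '[[[-0.04,0,0.02],0],[[0,0,0.035],0],[[0,0,0.035],0],[[0,0,0.03],0],[[0,0,0],0]]'
```

```text
tab [-0.0047 -0.1269  0.0677] [ 0.0062 -0.1029  0.0702] [ 0.0007  -0.11495  0.0695 ]
bar 1044 [-0.0166 -0.0251  0.0859] [0.0184 0.0217 0.0906] [0.0022067  0.00088103 0.08932471]
((0.7180190086364746, -1.5557918548583984), (50.88596725463867, 13.948938369750977), 58.134029388427734)
[ 0.1403 -0.0974  0.0082]
[ 0.1629 -0.0875  0.0498]
[-0.0086 -0.018   0.0904]
time: 2.95
tool_pos: [0.5749, -0.1755, 0.1167]
tcp_rot: [[-0.38, 0.925, -0.013], [0.925, 0.38, 0.003], [0.008, -0.011, -1.0]]
wrist_force: [-0.7, 0.9, -1.2]
finger_gap: 0.548
gripper_force: 0.0
```

```bash

python3 -m inch '[[[0,0,0],0],[[0,0,0],0],[[0,0,0],0]]' >/dev/null
python3 -c "
from h import *
go(0.0007,-.1145,.063,112.41)"
```

```text
TCP clamp [ 0.0014 -0.113   0.1264] shift [-0.0013 -0.0009  0.0634] xaz 112.26 q7 0.934 t 3.2 F [ 0.7 -0.3  0.9] M [0.009 0.023 0.038] gap 0.55 0.0
turn -0.0026499498862984213
```

```bash

python3 -m inch '[[[-0.001,-0.0005,0.02],0],[[0,0,0.02],0],[[0,0,0.018],0],[[0,0,0.004],0],[[0,0,0],0]]' >/dev/null
python3 -m inch '[[[0,0,0],0],[[0,0,0],0]]' >/dev/null
python3 -c "
from h import *
go(0.0007,-.1145,.063,112.41)"
python3 -m inch '[[[0,0,0],0],[[0,0,0],0],[[0,0,0],0],[[0,0,0],0],[[0,0,0],0]]' 1 60
python3 -c "
from h import *
go(0.03,-.1145,.063,112.41)"
```

```text
TCP clamp [ 0.0006 -0.1138  0.0638] shift [-0.0007  0.0001  0.0008] xaz 112.24 q7 0.984 t 3.7833 F [ 0.2 -0.6  0.8] M [ 0.003 -0.048  0.01 ] gap 0.549 0.0
turn -0.0030452189776169532
time: 4.2
tool_pos: [0.5822, -0.1784, 0.0628]
tcp_rot: [[-0.379, 0.925, 0.004], [0.925, 0.379, -0.0], [-0.002, 0.003, -1.0]]
wrist_force: [2.2, 0.2, 2.8]
finger_gap: 0.121
gripper_force: 61.3
TCP clamp [ 0.0013 -0.113   0.0628] shift [-0.0014  0.0287 -0.0001] xaz 112.3 q7 0.984 t 4.2 F [2.2 0.2 2.8] M [ 0.14  -0.37   0.094] gap 0.121 61.26553416252136
turn -0.0018931200546671379
```

```bash

python3 -m inch '[[[0,0.006,0],0],[[0,0.006,0],0],[[0,0.006,0],0],[[0,0.006,0],0],[[0,0.005,0],0]]'
python3 -m inch '[[[0,0,0],0],[[0,0,0],0],[[0,0,0],0]]' >/dev/null
python3 -c "
from h import *
go(0.03,-.1145,.063,112.41)"
```

```text
time: 4.62
tool_pos: [0.6005, -0.1709, 0.0625]
tcp_rot: [[-0.376, 0.927, -0.013], [0.927, 0.376, 0.0], [0.005, -0.012, -1.0]]
wrist_force: [-7.7, 3.8, 15.5]
finger_gap: 0.121
gripper_force: 63.0
TCP clamp [ 0.0266 -0.1131  0.0627] shift [-0.0014  0.0034 -0.0003] xaz 112.22 q7 0.955 t 4.8667 F [-3.5  0.4  8.8] M [0.131 0.723 0.168] gap 0.127 62.06949234008789
turn -0.003379865530052098
```

```bash

python3 -m inch '[[[0,0.003,0],0],[[0,0.001,0],0],[[0,0,0],0],[[0,0,0],0]]'
python3 -m inch '[[[0,0,0],0],[[0,0,0],0],[[0,0,0],0],[[0,0,0],0]]' 0.45
python3 -m inch '[[[0,0,-0.03],0],[[0,0,-0.03],0],[[0,0,-0.03],0],[[0,-0.02,-0.03],0],[[-0.02,0,0],0]]' >/dev/null
python3 -m inch '[[[0,0,0],0],[[0,0,0],0],[[0,0,0],0]]' >/dev/null
python3 - <<'E'
from h import *
go(0,0,.14,112.41)
c=save('wrist','w2')
h=cv2.cvtColor(c['image'],cv2.COLOR_RGB2HSV)
a=h[...,2]<80
vs,us=np.nonzero(a);P=np.array([cl(world(c,u,v)) for u,v in zip(us,vs)]);P=P[(P[:,2]>.086)&(P[:,2]<.094)&(np.hypot(P[:,0],P[:,1])<.04)];print('bar',len(P))
r=cv2.minAreaRect((P[:,:2]*1000).astype(np.float32));print(r)
E
```

```text
time: 5.2
tool_pos: [0.6097, -0.1671, 0.0627]
tcp_rot: [[-0.378, 0.926, -0.002], [0.926, 0.378, 0.0], [0.001, -0.002, -1.0]]
wrist_force: [-3.1, 0.9, 8.5]
finger_gap: 0.121
gripper_force: 62.0
time: 5.53
tool_pos: [0.6101, -0.1662, 0.061]
tcp_rot: [[-0.378, 0.926, -0.001], [0.926, 0.378, 0.0], [0.001, -0.001, -1.0]]
wrist_force: [0.1, -0.1, -0.3]
finger_gap: 0.549
gripper_force: 0.0
TCP clamp [ 0.012  -0.1317  0.1806] shift [ 0.1315 -0.0123  0.0408] xaz 112.23 q7 0.917 t 6.2 F [-0.3  0.5  0.4] M [ 0.016 -0.094  0.049] gap 0.551 0.0
turn -0.00306555173147592
bar 511
((10.514204025268555, -12.772764205932617), (13.157450675964355, 22.005535125732422), 41.423667907714844)
  return _methods._mean(a, axis=axis, dtype=dtype,
  ret = ret.dtype.type(ret / rcount)
```

View pics/w2.png

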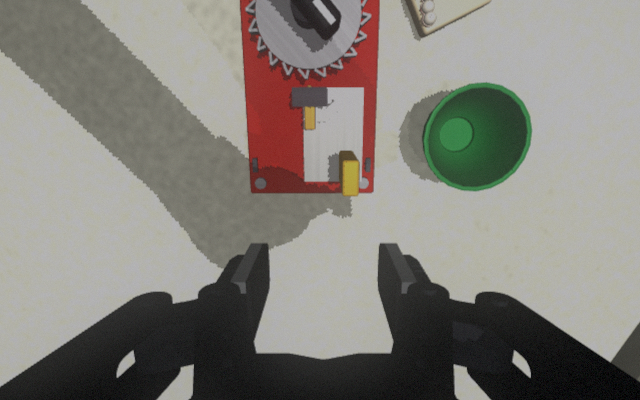

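The slide is out, the tab is at (349,178), the pawl is withdrawn and the knob has sprung back to about 0.85 rad.

```bash

python3 -m inch '[[[0.019,-0.004,-0.01],0],[[0.019,-0.004,-0.01],0],[[0.019,-0.004,-0.01],0],[[0,0,0],0],[[0,0,0],0]]' >/dev/null
cat >> h.py <<'E'
def bar(name):
    c=save('wrist',name);h=cv2.cvtColor(c['image'],cv2.COLOR_RGB2HSV)
    vs,us=np.nonzero((c['depth']>.05));k=np.hypot(us-0,0)>=0
    pu=np.stack([(us-c['cx'])/c['fx'],-(vs-c['cy'])/c['fy'],-np.ones(len(us))])
    H=np.array(c['hand_eye']);T=np.array(c['o']['tcp_rot'])
    W=(T@(H[:3,:3]@(pu*c['depth'][vs,us])+H[:3,3:])).T+c['o']['tool_pos']
    D=W-O;P=np.stack([D@X,D@Y,D[:,2]],1)
    P=P[(P[:,2]>.084)&(P[:,2]<.095)&(np.hypot(P[:,0],P[:,1])<.035)]
    print('bar',len(P),cv2.minAreaRect((P[:,:2]*1000).astype(np.float32)))
    return c
E
python3 - <<'E'
from h import *
bar('w3');go(0,0,.14,153.8)
E
```

```text
bar 1540 ((1.0220708847045898, -1.208322525024414), (14.007368087768555, 51.444217681884766), 45.60116958618164)
TCP clamp [ 0.0008 -0.0747  0.2109] shift [ 0.0747 -0.0008  0.0709] xaz 112.35 q7 0.803 t 6.7167 F [0.2 0.5 0. ] M [-0.014 -0.022  0.042] gap 0.552 0.0
turn -0.7235020226958445
```

```bash

python3 -m inch '[[[0.035,0,0.015],0],[[0.0375,0,0.015],0],[[0,0,0],-0.124],[[0,0,0],-0.124],[[0,0,0],-0.124]]' >/dev/null
python3 -m inch '[[[0,0,0],-0.124],[[0,0,0],-0.124],[[0,0,0],-0.124],[[0,0,0],-0.124],[[0,0,0],0]]' >/dev/null
python3 -m inch '[[[0,0,0],0],[[0,0,0],0]]' >/dev/null
python3 - <<'E'
from h import *
bar('w4');go(.0008,-.0012,.068,162.3)
E
```

```text
bar 1570 ((0.3683004379272461, -0.5486640930175781), (13.748274803161621, 51.379459381103516), 49.203861236572266)
TCP clamp [ 0.0004 -0.0035  0.1812] shift [0.0011 0.0021 0.1132] xaz 161.8 q7 1.482 t 7.7667 F [-0.1 -1.   0.2] M [-0.029 -0.064  0.031] gap 0.549 0.0
turn -0.008656108431199653
```

View pics/w4.png

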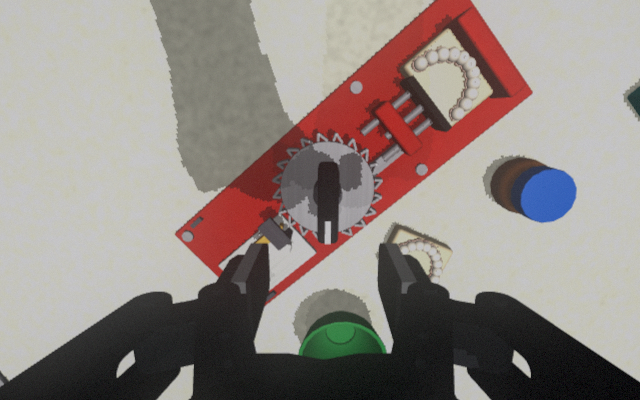

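The bar is vertical at (328,200), between the fingers, θ≈0.71. The model is still seated between the jaws. I'll descend and grip.

```bash

python3 -m inch '[[[0.001,0.002,0.035],0],[[0,0,0.035],0],[[0,0,0.028],0],[[0,0,0.012],0],[[0,0,0.003],0]]' >/dev/null
python3 -m inch '[[[0,0,0],0],[[0,0,0],0],[[0,0,0],0]]' >/dev/null
python3 -c "
from h import *
go(.0006,-.0010,.068,161.6)"
python3 -m inch '[[[0,0,0],0],[[0,0,0],0],[[0,0,0],0],[[0,0,0],0],[[0,0,0],0]]' 1 40 >/dev/null
python3 -c "
from h import *
go(.0006,-.0010,.068,161.6)"
```

```text
TCP clamp [ 0.0028 -0.0019  0.0706] shift [ 0.0023 -0.0008  0.0026] xaz 161.94 q7 1.582 t 8.4333 F [0.2 0.5 0.4] M [-0.006 -0.03  -0.014] gap 0.551 0.0
turn 0.005965296435854184
TCP clamp [ 0.0019 -0.0013  0.0697] shift [ 0.0012 -0.0006  0.0017] xaz 161.97 q7 1.583 t 8.85 F [-1.3  0.3  6.5] M [-0.032  0.205  0.002] gap 0.153 42.5687974691391
turn 0.006446315852496133
```

```bash
cat > s.py <<'E'
from h import *
o=get_obs();R=np.array(o['tcp_rot']);az=np.degrees(np.arctan2(R[1,0],R[0,0]))
th=((202.41-az+180)%360-180)*np.pi/180
print(f"t {o['time']:.2f} th {th:.4f} tcp {cl(o['tool_pos'])} F {np.round(o['wrist_force'],1)} M {np.round(o['torque'],3)} gap {o['finger_gap']:.3f} gf {o['gripper_force']:.0f}")
E
python3 s.py
python3 -m inch '[[[0,0,0],-0.06],[[0,0,0],-0.06],[[0,0,0],-0.06]]' >/dev/null;python3 s.py
python3 -m inch '[[[0,0,0],-0.06],[[0,0,0],-0.06],[[0,0,0],-0.06]]' >/dev/null;python3 s.py
python3 -m inch '[[[0,0,0],-0.06],[[0,0,0],-0.06],[[0,0,0],-0.06]]' >/dev/null;python3 s.py
python3 -m inch '[[[0,0,0],-0.06],[[0,0,0],-0.04]]' >/dev/null;python3 s.py
python3 -m inch '[[[0,0,0],0],[[0,0,0],0]]' >/dev/null;python3 s.py
```

```text
t 8.85 th 0.7058 tcp [ 0.0019 -0.0013  0.0697] F [-1.3  0.3  6.5] M [-0.032  0.205  0.002] gap 0.153 gf 43
t 9.10 th 0.5237 tcp [ 0.002  -0.0012  0.0698] F [-0.3  0.5  5.8] M [ 0.064  0.237 -0.092] gap 0.158 gf 43
t 9.35 th 0.3438 tcp [ 0.002  -0.0011  0.0697] F [-1.7  1.1  6. ] M [ 0.125  0.244 -0.123] gap 0.154 gf 43
t 9.60 th 0.1639 tcp [ 0.002  -0.0009  0.0697] F [-1.7  1.3  6.7] M [ 0.225  0.281 -0.133] gap 0.153 gf 43
t 9.77 th 0.0640 tcp [ 0.002  -0.0009  0.0697] F [-1.8  1.3  5.9] M [ 0.217  0.251 -0.12 ] gap 0.153 gf 43
t 9.93 th 0.0657 tcp [ 0.0021 -0.0009  0.0698] F [-0.7 -0.1  6.7] M [0.207 0.247 0.001] gap 0.154 gf 43
```

```bash
python3 -m inch '[[[0,0,0],-0.03],[[0,0,0],-0.03]]' >/dev/null;python3 s.py
python3 -m inch '[[[0,0,0],-0.02]]' >/dev/null;python3 s.py
python3 -m inch '[[[0,0,0],-0.02]]' >/dev/null;python3 s.py
python3 -m inch '[[[0,0,0],0],[[0,0,0],0]]' >/dev/null;python3 s.py
```

```text
t 10.10 th 0.0051 tcp [ 0.0021 -0.0008  0.0697] F [-1.1  2.   6.1] M [ 0.216  0.317 -0.097] gap 0.154 gf 43
t 10.18 th -0.0134 tcp [ 0.0021 -0.0008  0.0697] F [-1.5  1.1  6.1] M [ 0.179  0.304 -0.706] gap 0.155 gf 44
t 10.27 th -0.0296 tcp [ 0.002  -0.0008  0.0698] F [-2.5  1.1  6.2] M [ 0.184  0.315 -1.137] gap 0.153 gf 50
t 10.43 th -0.0274 tcp [ 0.0021 -0.0008  0.0698] F [-1.2  1.4  5.4] M [ 0.284  0.32  -1.109] gap 0.154 gf 49
```

```bash
python3 -m inch '[[[0,0,0],0.02],[[0,0,0],0]]' >/dev/null;python3 s.py
python3 -m inch '[[[0,0,0],0],[[0,0,0],0],[[0,0,0],0],[[0,0,0],0]]' 0.45 >/dev/null;python3 s.py
python3 -m inch '[[[0,0,-0.02],0],[[0,0,-0.03],0],[[0,0,-0.02],0],[[0,0,0],0.124],[[0,0,0],0.124]]' >/dev/null
python3 -m inch '[[[0,0,0],0.124],[[0,0,0],0.124],[[0,0,0],0.124],[[0,0,0],0.124],[[0,0,0],0.124]]' >/dev/null
python3 -m inch '[[[0,0,0],0.124],[[0,0,0],0.124],[[0,0,0],0.124],[[0,0,0],0.124],[[0,0,0],0.124]]' >/dev/null
python3 -m inch '[[[0,0,0],0.12],[[-0.037,0.01,0],0],[[-0.037,0.01,0],0],[[-0.037,0.01,0],0],[[0,0,0],0]]' >/dev/null
python3 -m inch '[[[0,0,0],0],[[0,0,0],0],[[0,0,0],0]]' >/dev/null
python3 - <<'E'
from h import *
bar('w5');go(.0295,-.1145,.063,112.41)
E
```

```text
t 10.60 th -0.0101 tcp [ 0.0021 -0.0008  0.0697] F [-0.7  0.9  6.3] M [ 0.223  0.304 -0.58 ] gap 0.156 gf 43
t 10.93 th -0.0144 tcp [ 0.0008 -0.0008  0.0683] F [-0.2 -0.6 -0.6] M [ 0.03  -0.018 -0.012] gap 0.548 gf 0
bar 2978 ((0.7423133850097656, -3.3274426460266113), (11.07913875579834, 51.96257019042969), 89.50679016113281)
TCP clamp [ 0.0288 -0.1103  0.1381] shift [-0.0043  0.0008  0.0751] xaz 111.21 q7 0.873 t 12.9 F [-0.5  0.2  0. ] M [ 0.011 -0.006 -0.036] gap 0.552 0.0
turn -0.02091921900092825
```

View pics/w5.png

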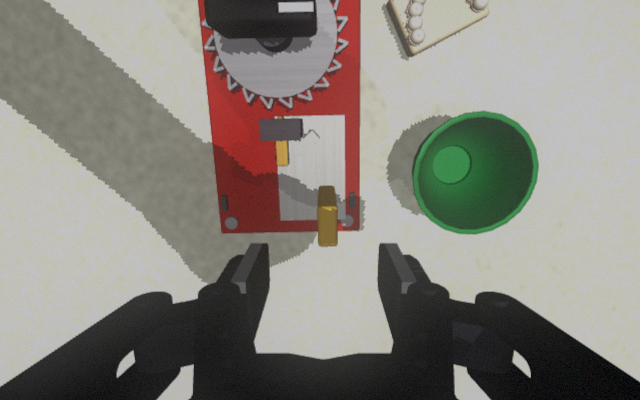

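The knob's bar lies along clamp x, at its stop with the white end at +x. The tab at (327,230) is lined up with the fingers. Next I'll grip it and slide it home.

```bash
python3 -m inch '[[[-0.004,0.0008,0.02],-0.02],[[0,0,0.03],0],[[0,0,0.02],0],[[0,0,0.004],0],[[0,0,0],0]]' >/dev/null
python3 -m inch '[[[0,0,0],0],[[0,0,0],0]]' >/dev/null;python3 s.py
python3 -m inch '[[[0,0,0],0],[[0,0,0],0],[[0,0,0],0],[[0,0,0],0],[[0,0,0],0]]' 1 60 >/dev/null;python3 s.py
python3 -m inch '[[[0,-0.006,0],0],[[0,-0.006,0],0],[[0,-0.006,0],0],[[0,-0.006,0],0],[[0,-0.004,0],0]]' >/dev/null;python3 s.py
python3 -m inch '[[[0,0,0],0],[[0,0,0],0],[[0,0,0],0]]' >/dev/null;python3 s.py
```

```text
t 13.48 th 1.5733 tcp [ 0.0305 -0.1171  0.0665] F [0.2 0.2 0.2] M [ 0.029 -0.031 -0.037] gap 0.546 gf 0
t 13.90 th 1.5736 tcp [ 0.0301 -0.1171  0.0659] F [-0.3  1.2  5.1] M [0.148 0.163 0.051] gap 0.122 gf 61
t 14.32 th 1.5742 tcp [ 0.0015 -0.1171  0.0659] F [2.7 1.6 5.7] M [ 0.255 -0.546  0.05 ] gap 0.121 gf 61
t 14.57 th 1.5743 tcp [ 0.0012 -0.1171  0.0659] F [1.6 0.4 7.6] M [ 0.216 -0.256  0.113] gap 0.123 gf 61
```

```bash
python3 -m inch '[[[0,-0.001,0],0],[[0,-0.001,0],0]]' >/dev/null;python3 s.py
python3 -m inch '[[[0,-0.001,0],0],[[0,0,0],0]]' >/dev/null;python3 s.py
```

```text
t 14.73 th 1.5738 tcp [ 0.0011 -0.1171  0.0659] F [6.5 1.7 4.8] M [ 0.489 -1.124  0.066] gap 0.122 gf 60
t 14.90 th 1.5733 tcp [ 0.0011 -0.1171  0.0659] F [5.8 2.4 4.4] M [ 0.419 -1.18  -0.003] gap 0.120 gf 60
```

```bash
python3 -m inch '[[[0,0.001,0],0],[[0,0,0],0],[[0,0,0],0],[[0,0,0],0],[[0,0,0],0]]' 0.45 >/dev/null;python3 s.py
python3 -m inch '[[[0,0,-0.03],0],[[0,0,-0.035],0],[[0.038,0,0],0],[[0.039,0,0],0],[[0.038,0,0],0]]' >/dev/null
python3 -m inch '[[[0,0,0],-0.121],[[0,0,0],-0.121],[[0,0,0],-0.121],[[0,0,0],-0.121],[[0,0,0],-0.121]]' >/dev/null
python3 -m inch '[[[0,0,0],-0.121],[[0,0,0],-0.121],[[0,0,0],-0.121],[[0,0,0],-0.121],[[0,0,0],-0.121]]' >/dev/null
python3 -m inch '[[[0,0,0],-0.121],[[0,0,0],-0.121],[[0,0,0],-0.12],[[0,0,0],0],[[0,0,0],0]]' >/dev/null
python3 -m inch '[[[0,0,0],0],[[0,0,0],0]]' >/dev/null
python3 - <<'E'
from h import *
bar('w6');go(.0006,-.0010,.068,202.41)
E
```

```text
t 15.32 th 1.5750 tcp [-0.0024 -0.1162  0.0638] F [-0.1 -0.  -0.4] M [0.041 0.005 0.02 ] gap 0.549 gf 0
bar 2489 ((0.18675804138183594, -1.5787229537963867), (51.46954345703125, 13.960161209106445), 0.4286559522151947)
TCP clamp [-0.0005 -0.0015  0.1295] shift [-0.0011  0.0005  0.0615] xaz -157.78 q7 2.155 t 17.2 F [-0.6 -1.  -0.4] M [-0.01  -0.001  0.007] gap 0.548 0.0
turn -0.003314368835340953
```

View pics/w6.png

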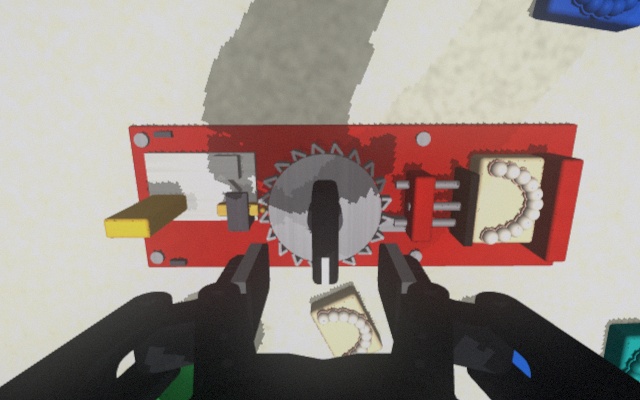

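The pawl tip meets the wheel at (258,210), the slide is home, and the pad at (466,205) stands a few mm off the model. Gripping the knob now.

```bash
python3 -m inch '[[[-0.001,0.0005,0.02],0],[[0,0,0.025],0],[[0,0,0.012],0],[[0,0,0.003],0],[[0,0,0],0]]' >/dev/null
python3 -m inch '[[[0,0,0],0],[[0,0,0],0]]' >/dev/null;python3 s.py
python3 -m inch '[[[0,0,0],0],[[0,0,0],0],[[0,0,0],0],[[0,0,0],0],[[0,0,0],0]]' 1 40 >/dev/null;python3 s.py
python3 -m inch '[[[0,0,0],0.04],[[0,0,0],0.04]]' >/dev/null;python3 s.py
python3 -m inch '[[[0,0,0],0.04],[[0,0,0],0.04]]' >/dev/null;python3 s.py
python3 -m inch '[[[0,0,0],0.03]]' >/dev/null;python3 s.py
python3 -m inch '[[[0,0,0],0.03]]' >/dev/null;python3 s.py
python3 -m inch '[[[0,0,0],0.03]]' >/dev/null;python3 s.py
python3 -m inch '[[[0,0,0],0.015]]' >/dev/null;python3 s.py
python3 -m inch '[[[0,0,0],0],[[0,0,0],0]]' >/dev/null;python3 s.py
```

```text
t 17.78 th 0.0022 tcp [ 0.0016 -0.0016  0.0708] F [-0.3 -0.4  0.1] M [ 0.042 -0.039  0.006] gap 0.551 gf 0
t 18.20 th 0.0016 tcp [ 0.0013 -0.0008  0.0705] F [-1.8  1.7  5.6] M [ 0.192  0.284 -0.01 ] gap 0.155 gf 42
t 18.37 th 0.0819 tcp [ 0.0013 -0.0008  0.0705] F [-2.6  1.5  5.7] M [0.155 0.379 0.331] gap 0.155 gf 42
t 18.53 th 0.1624 tcp [ 0.0012 -0.0008  0.0705] F [-1.1  1.4  5.3] M [0.212 0.274 0.107] gap 0.160 gf 42
t 18.62 th 0.1926 tcp [ 0.0013 -0.0008  0.0705] F [-1.8  1.4  6.5] M [0.176 0.36  0.098] gap 0.162 gf 42
t 18.70 th 0.2225 tcp [ 0.0012 -0.0008  0.0705] F [-2.2  1.1  5.5] M [0.162 0.37  0.076] gap 0.157 gf 42
t 18.78 th 0.2527 tcp [ 0.0013 -0.0008  0.0705] F [-1.6  1.   6.2] M [0.128 0.352 0.076] gap 0.152 gf 42
t 18.87 th 0.2675 tcp [ 0.0013 -0.0008  0.0706] F [-1.4  0.8  6.3] M [0.142 0.348 0.092] gap 0.155 gf 42
t 19.03 th 0.2668 tcp [ 0.0013 -0.0008  0.0705] F [-2.2  0.9  6.5] M [ 0.161  0.288 -0.021] gap 0.154 gf 42
```

```bash
python3 -m inch '[[[0,0,0],0.03]]' >/dev/null;python3 s.py
python3 -m inch '[[[0,0,0],0],[[0,0,0],0]]' >/dev/null;python3 s.py
python3 -m inch '[[[0,0,0],0.03]]' >/dev/null;python3 s.py
python3 -m inch '[[[0,0,0],0.03]]' >/dev/null;python3 s.py
python3 -m inch '[[[0,0,0],0.03]]' >/dev/null;python3 s.py
python3 -m inch '[[[0,0,0],0.03]]' >/dev/null;python3 s.py
python3 -m inch '[[[0,0,0],0.03]]' >/dev/null;python3 s.py
python3 -m inch '[[[0,0,0],0.03]]' >/dev/null;python3 s.py
python3 -m inch '[[[0,0,0],0.03]]' >/dev/null;python3 s.py
python3 -m inch '[[[0,0,0],0.03]]' >/dev/null;python3 s.py
python3 -m inch '[[[0,0,0],0.03]]' >/dev/null;python3 s.py
python3 -m inch '[[[0,0,0],0.02]]' >/dev/null;python3 s.py
python3 -m inch '[[[0,0,0],0],[[0,0,0],0]]' >/dev/null;python3 s.py
```

```text
t 19.12 th 0.2967 tcp [ 0.0012 -0.0008  0.0705] F [-2.1  1.9  6.4] M [0.12  0.325 0.082] gap 0.157 gf 42
t 19.28 th 0.2969 tcp [ 0.0013 -0.0008  0.0706] F [-1.4  0.8  6.2] M [ 0.189  0.345 -0.048] gap 0.155 gf 42
t 19.37 th 0.3265 tcp [ 0.0013 -0.0008  0.0705] F [-1.5  0.9  6.5] M [0.156 0.368 0.186] gap 0.160 gf 42
t 19.45 th 0.3570 tcp [ 0.0013 -0.0008  0.0705] F [-0.2  0.6  6.3] M [0.098 0.348 0.176] gap 0.154 gf 42
t 19.53 th 0.3867 tcp [ 0.0013 -0.0008  0.0706] F [-2.3  1.6  6.6] M [0.165 0.344 0.211] gap 0.163 gf 42
t 19.62 th 0.4164 tcp [ 0.0013 -0.0008  0.0705] F [-1.8  1.5  6.5] M [0.163 0.363 0.267] gap 0.158 gf 43
t 19.70 th 0.4462 tcp [ 0.0013 -0.0008  0.0705] F [-2.4  0.2  6.3] M [0.104 0.39  0.167] gap 0.156 gf 42
t 19.78 th 0.4769 tcp [ 0.0013 -0.0008  0.0706] F [-1.1  1.5  6.4] M [0.155 0.345 0.095] gap 0.157 gf 42
t 19.87 th 0.5071 tcp [ 0.0013 -0.0008  0.0705] F [-2.3  2.1  6.7] M [0.159 0.319 0.15 ] gap 0.156 gf 42
t 19.95 th 0.5373 tcp [ 0.0013 -0.0008  0.0705] F [-1.9  0.9  6.6] M [0.085 0.35  0.079] gap 0.160 gf 42
t 20.03 th 0.5676 tcp [ 0.0012 -0.0008  0.0705] F [-2.2  1.5  7. ] M [0.119 0.336 0.107] gap 0.155 gf 42
t 20.12 th 0.5874 tcp [ 0.0012 -0.0008  0.0706] F [-1.6  0.4  5.2] M [0.132 0.388 0.13 ] gap 0.159 gf 42
t 20.28 th 0.5866 tcp [ 0.0013 -0.0008  0.0706] F [-2.1  1.4  6.3] M [ 0.153  0.42  -0.079] gap 0.159 gf 42
```

Load is felt from about θ≈0.4, so the jaw bears on click 2 (0.568). The spring-back rest angle and the wind-back torque agree. I'll go one more click, to just past 0.882.

```bash
python3 -m inch '[[[0,0,0],0.03],[[0,0,0],0.03]]' >/dev/null;python3 s.py
python3 -m inch '[[[0,0,0],0.03],[[0,0,0],0.03]]' >/dev/null;python3 s.py
python3 -m inch '[[[0,0,0],0.03],[[0,0,0],0.03]]' >/dev/null;python3 s.py
python3 -m inch '[[[0,0,0],0.03]]' >/dev/null;python3 s.py
python3 -m inch '[[[0,0,0],0.03]]' >/dev/null;python3 s.py
python3 -m inch '[[[0,0,0],0.03]]' >/dev/null;python3 s.py
python3 -m inch '[[[0,0,0],0.03]]' >/dev/null;python3 s.py
python3 -m inch '[[[0,0,0],0.02]]' >/dev/null;python3 s.py
python3 -m inch '[[[0,0,0],0],[[0,0,0],0]]' >/dev/null;python3 s.py
```

```text
t 20.45 th 0.6470 tcp [ 0.0013 -0.0008  0.0706] F [-1.5  1.7  6.8] M [0.163 0.398 0.212] gap 0.160 gf 42
t 20.62 th 0.7063 tcp [ 0.0013 -0.0008  0.0705] F [-1.8  1.7  6.5] M [0.134 0.377 0.261] gap 0.154 gf 43
t 20.78 th 0.7661 tcp [ 0.0013 -0.0008  0.0705] F [-1.6  1.3  5.9] M [0.145 0.366 0.198] gap 0.153 gf 43
t 20.87 th 0.7967 tcp [ 0.0013 -0.0008  0.0705] F [-1.7  1.4  5.8] M [0.16  0.386 0.16 ] gap 0.158 gf 42
t 20.95 th 0.8268 tcp [ 0.0013 -0.0008  0.0705] F [-2.1  1.3  5.7] M [0.089 0.403 0.157] gap 0.157 gf 42
t 21.03 th 0.8570 tcp [ 0.0013 -0.0008  0.0706] F [-2.3  1.1  5.5] M [0.145 0.434 0.127] gap 0.157 gf 42
t 21.12 th 0.8872 tcp [ 0.0013 -0.0008  0.0705] F [-1.6  1.5  6.8] M [0.15  0.39  0.117] gap 0.157 gf 42
t 21.20 th 0.9070 tcp [ 0.0013 -0.0008  0.0705] F [-1.2  0.6  7.5] M [0.139 0.374 0.152] gap 0.154 gf 42
t 21.37 th 0.9062 tcp [ 0.0013 -0.0008  0.0706] F [-2.7  1.   7.1] M [0.148 0.41  0.089] gap 0.157 gf 42
```

```bash
python3 -m inch '[[[0,0,0],0],[[0,0,0],0],[[0,0,0],0],[[0,0,0],0],[[0,0,0],0]]' 0.45 >/dev/null;python3 s.py
python3 -m inch '[[[0,0,-0.02],0],[[0,0,-0.035],0],[[0,0,-0.035],0],[[0,0,-0.03],0],[[0,0,0],0]]' >/dev/null
python3 -m inch '[[[0,0,0],0],[[0,0,0],0],[[0,0,0],0],[[0,0,0],0],[[0,0,0],0]]' >/dev/null
python3 -c "
from h import *
bar('w7');go(0,0,.2)"
```

```text
t 21.78 th 0.9071 tcp [ 0.0004 -0.001   0.0694] F [ 0.8  0.4 -0.4] M [ 0.041  0.002 -0.001] gap 0.549 gf 0
bar 1480 ((0.7985286712646484, -1.084951400756836), (14.011495590209961, 52.124698638916016), 39.48138427734375)
TCP clamp [-1.000e-04 -6.000e-04  1.884e-01] shift [ 0.0005  0.0005 -0.0116] xaz 150.45 q7 1.29 t 22.6667 F [-0.1 -0.6 -0. ] M [ 0.045 -0.048  0.01 ] gap 0.552 0.0
```

View pics/w7.png

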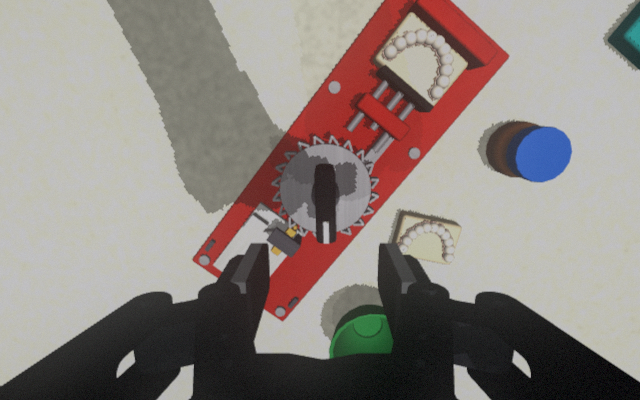

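The bar rests at 50.5° (0.882 rad), so the knob is held at the third click. The pad is against the model, the pawl is in, the surrounding things are where they were and the hand is clear.

```bash
python3 -c "
from workcell import ticket
print(ticket.finish_job())"
```

```text
the job is handed in; nothing more can be done
None
```

The job is handed in, with no verdict returned: I freed the pawl, wound the knob back to its stop, re-engaged the pawl, and tightened to the third click (0.882 rad), one past the second, where I felt the jaw bear, for an estimated load of about 7 N; the hand finished clear of the clamp.

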